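# Unhook the linked lifting fittings and bin them singly

### The job

The blue slotted link is still hooked on the T-head of the yellow hanger on the sloping rack. Leave the hanger hooked on the rack while you ease the link up, twist it about a quarter turn, feeling for where its slot passes the swivelling T-head, and lift it off the T-head without wrenching it; lay the link in the blue bin, then unhook the hanger from the rack and lay it in the red bin, each flat with its grip tab up. Leave the fuse box, bottle and tape roll where they stand.

Things in the scene. Friction and masses are not known exactly. Their poses are not given: they have to be found in the camera images.
- slope_rack: Fixed grey rack, 256 x 120 mm. Its board slopes up 30 degrees towards the rack's +x, from a front edge 20 mm above the table (128 mm in front of the origin) to 167 mm at the back. Origin: centre of its underside; z up.
- rack_hooks (a point): Point on the board midway between its four upturned hooks (two rows 50 mm apart, 13 to 25 mm either side of the middle line), which hold the hanger's cross-arms. Each has a wall downhill of the arm and a lip over it, top 20 mm above the board, and is open uphill.
- hanger: Yellow hanger, 146 mm long, 0.3 kg (+-25%), lying hooked on the board. Its +x points uphill along the board, z square out of the board, y across. Origin: on its underside, under the T-head's stud. Flat bar 20 mm wide, 8 mm thick, x -12 to 134 mm. Pulled by a link that is still caught, it gives up to 9 mm (play in the hooks), then holds hard.
- hanger_arms (a point): Midway between the hanger's two steel cross-arms, at (100, 0, 7) mm in its frame; arms 9 mm round, 64 mm long, at x = 75 and 125 mm, seated in the rack's hooks, play 3 mm sideways, 2 mm out of the board. To free them slide the hanger at least 16 mm uphill (room for 30 mm), then lift it square out of the board.
- hanger_tab (a point): Grip point of the hanger's tab, at (53, 0, 45) mm in the hanger frame. The tab is 12 mm thick along the hanger's x, 30 mm wide along y, from z = 25 to 57 mm (a 16 mm wide neck below): pinch it along x, with the tool square to the board.
- t_head (a point): Middle of the T-head's crossbar, at (0, 0, 34.5) mm in the hanger frame. Stud 9 mm round at x = y = 0; crossbar 9 mm round, 40 mm long, underside at z = 30 mm, top at z = 39 mm. The T-head swivels stiffly on z: its crossbar stands up to 0.45 rad (26 degrees) either way from the hanger's y; this angle is not reported: look or feel for it.
- link: Blue slotted link, 0.22 kg (+-25%), 140 x 34 mm. Origin: level with its underside, below the slot's centre; z out of the board, x towards the slotted end. Tail block x -105 to -33 mm, z 0 to 16 mm. At the start it lies on the board, x uphill, its origin 20 mm downhill of the hanger's: the stud stands in the uphill end of the slot, the crossbar 14 mm clear above the plate; move it raised 6 mm.
- link_slot (a point): Centre of the slot, at (0, 0, 13) mm in the link frame: slot 50 mm along x, 14 mm wide, in a plate x +-35 mm, z 10 to 16 mm. The crossbar passes only with the slot centred on the stud and in line with the crossbar, so about a quarter turn (either way) from the start: clear 2.5 mm across (0.1 rad if well centred), 5 mm along; then rise 32 mm or more.
- link_tab (a point): Grip point of the link's tab, at (-60, 0, 38) mm in the link frame. The tab is 12 mm thick along the link's x, 30 mm wide along y, from z = 16 to 48 mm: pinch it along x, with the tool square to the board.
- blue_bin: Fixed open blue bin for the link, outside 180 mm along its x, 118 mm along y, 45 mm high, walls and floor 4 mm. Origin: centre of its underside. It stands left or right of the fixed monitor (x 0.48 to 0.72, y -0.10 to 0.22, 0.6 m high): carry round in front of that, not through it.
- red_bin: Fixed open red bin for the hanger, same size and origin as the blue one; it stands on the other side.
- fuse_box: Bystander: small white carton, 50 x 70 x 30 mm, origin under its centre.
- bottle: Bystander: white bottle with blue cap, 67 mm across, 128 mm high, origin under its centre.
- tape: Bystander: black tape roll, 72 x 76 x 18 mm, lying flat, origin under its centre.

How it is judged:
On the way, in this order (a step that is already met when the one before it is completed fails the run):
1. the link is off the T-head while the hanger still hangs on the rack (distance between link_slot and t_head above 0.08 m and distance of hanger from where it was at the start of the episode below 0.015 m), for 0.1 s.
2. the link lies flat in the blue bin, hanger still on the rack (x of link_tab in the frame of blue_bin between -0.08 and 0.08 m and y of link_tab in the frame of blue_bin between -0.05 and 0.05 m and z of link in the frame of blue_bin between -0.002 and 0.018 m and angle between link's own z axis and vertical below 0.15 rad and linear speed of link below 0.02 m/s and distance of hanger from where it was at the start of the episode below 0.015 m), for 0.2 s.
3. the hanger is off the rack's hooks (distance of hanger from where it was at the start of the episode above 0.06 m), for 0.1 s.
At the end, for the whole second after the job is handed in: The link lies at rest in the blue bin and the hanger at rest in the red bin: each with its grip point inside the bin, its underside within 18 mm of the bin's underside at its origin, and its z axis within 0.15 rad of vertical (flat, tab up) (x of link_tab in the frame of blue_bin between -0.08 and 0.08 m and y of link_tab in the frame of blue_bin between -0.05 and 0.05 m and z of link in the frame of blue_bin between -0.002 and 0.018 m and angle between each of link, hanger's own z axis and vertical below 0.15 rad and linear speed of each of link, hanger below 0.02 m/s and x of hanger_tab in the frame of red_bin between -0.08 and 0.08 m and y of hanger_tab in the frame of red_bin between -0.05 and 0.05 m and z of hanger in the frame of red_bin between -0.002 and 0.018 m); the robot touches nothing.
It fails at once if the link is wrenched against the hanger (more than 40 N between them) (contact force between link and hanger above 40 N).
It fails at once if the fuse box is moved more than 25 mm (distance of fuse_box from where it was at the start of the episode above 0.025 m).
It fails at once if the bottle is moved more than 25 mm (distance of bottle from where it was at the start of the episode above 0.025 m).
It fails at once if the tape is moved more than 25 mm (distance of tape from where it was at the start of the episode above 0.025 m).
It also fails if it takes over 72 s, if anything falls off the work surface, if the arm or the gripper's body presses on something with over 40 N, if the wrist force passes 120 N, or if a joint passes its speed limit or range.

### The arm

A 6-joint arm with a two-finger parallel gripper is mounted at the origin on a cart in front of the work surface, level with it; the furniture and walls round the work are solid. World frame = base frame: x ahead of the robot, y to its left, z up, the work surface at z = 0. Lengths are in m, angles in rad, forces in N, time in s.
With the tool pointing down it reaches from about 0.4 to 0.925 m from the base axis. Payload 12.5 kg.
Tool frame: the origin (TCP) lies at the very end of the fingers, on their centre line; the grasp point (between the pads) lies 19 mm behind it; z points along the fingers, y is the line along which they close (so a half turn about z gives the same grasp; the last joint's range is limited). The gripper opens to 95 mm and grips with 3 to 60 N. Pads are 20 mm wide; open, the fingers measure 119 mm over their backs; the gripper's body (75 mm by 180 mm) begins 59 mm behind the grasp point.
Start: joints at [-1.419, 0.491, 1.559, -0, 1.092, -0.106], TCP at [0.159, -0.604, 0.215] pointing down, gripper open.
Joint ranges: [-3.1, 3.1], [-0.84, 2.19], [0.05, 2.79], [-1.13, 4.28], [0.06, 2.93], [-2.69, 2.69]. Speed limits (rad/s): [2.22, 2.22, 2.79, 3.14, 3.14, 3.14].

### API

Orientations are given as a unit quaternion [w, x, y, z].
In Python, from bench import goto, move_straight, move_joints, gripper_to, dwell, solve_ik, get_obs, get_image, Unreachable, sign_off, regions_of, pinpoint gives the robot as it stands. Calls block until the motion is done:
- goto(position, orientation): joint-space move of the TCP to a pose.
- move_straight(position, rate=0.15, frame=None, contact_N=None): straight line of the TCP; frame=None keeps the orientation; rate is the mean speed in m/s. With contact_N (N) it stops when the force on the tool has changed by that much, and returns True; else False.
- move_joints(angles): joint-space move.
- gripper_to(opening, force=None): opening from 0.0 (shut) to 1.0 (fully open); force is the grip in N (None keeps the last); returns when the fingers have stopped.
- dwell(seconds).
- solve_ik(position, orientation): joint angles nearest the present ones, or None.
- get_obs(): the state.
- get_image(name): name is "scene" or "top"; returns a dict with "frame" (480x640x3 uint8, blue, green, red), "intrinsics" (3x3 intrinsics, pixels), "eye" and "rotation" of the camera in the world. Camera axes: x right, y up, looking along -z (the intrinsics and any distortion apply to the point x, -y, -z); pixel columns grow to the right and rows downward; lengths in m; the calibration is good to about 2 mm. A picture is of the moment at which its call begins. There is no depth.
A pose or a line that the arm cannot do raises Unreachable and nothing moves.
- sign_off(): hands the job in; it is judged then, once.
Trained networks look in a picture, given as the dict that the camera call returned (one of the last four; its "shot" number tells which), for a name from the list of things; names that differ only in an ending like _2 or _b are one class to them, and where a whole thing is asked for, a point or a joint stands for the part that bears it (a point fixed in the world has none). Each returns a list of dicts, best first, with "p" (0 to 1); they miss things now and then, are a little off and sometimes report something else, mostly with a low value. They report only what shows in the picture. A call takes as long as a camera call.
- regions_of(name, picture): "region" (480x640 bool, what is visible of it) and "at" ([column, row] in pixels, amid what is visible of it).
- pinpoint(name, picture): "at" ([column, row] in pixels: a listed point, or the origin of a listed thing).
The state is a dict: "t": time; "joint_pos": joint angles; "qd": joint speeds; "effort": joint torques, N m; "eef_pos": TCP position; "ee_rot": TCP orientation; "ft_force": force on the tool from outside, world axes, zero at the start; "moment": the same for the moment, N m; "opening": opening from 0.0 (shut) to 1.0 (fully open); "grip_force": force on a finger pad.
Only numpy, scipy, OpenCV 4.12 (cv2) and the standard library are available. Lean on these libraries where they do the work, as an engineer would, in place of code of your own. Each camera call takes 0.05 s, during which the arm holds its last target. There are 200 camera calls.

## Working session

There is one attempt and no reset: what is moved stays moved. The work goes in short steps, each a Python script; the robot and the scene stay as the last script left them, time stands still between calls to the robot, and variables do not carry over. Pictures are saved under pics/ and viewed, at most 10 in all, crops included, and the job is handed in when it is done.

```bash
ls; mkdir -p pics
cat > h.py <<'E'
import numpy as np, cv2
from bench import *
from scipy.spatial.transform import Rotation as R
from scipy.optimize import least_squares
def ray(im,px):
    K=np.array(im["intrinsics"]);v=np.linalg.inv(K)@[px[0],px[1],1]
    d=np.array(im["rotation"])@[v[0],-v[1],-v[2]];return np.array(im["eye"],float),d/np.linalg.norm(d)
def tri(l):
    A=np.zeros((3,3));b=np.zeros(3)
    for o,d in l:
        P=np.eye(3)-np.outer(d,d);A+=P;b+=P@o
    x=np.linalg.solve(A,b);return x,[np.linalg.norm((np.eye(3)-np.outer(d,d))@(x-o)) for o,d in l]
def proj(im,X):
    c=np.array(im["rotation"]).T@(np.array(X)-np.array(im["eye"]));p=np.array(im["intrinsics"])@[c[0],-c[1],-c[2]];return p[:2]/p[2]
def q(Rm):
    a=R.from_matrix(Rm).as_quat();return [a[3],a[0],a[1],a[2]]
E
python3 - <<'E'
from h import *
a=get_image("scene");b=get_image("top")
cv2.imwrite("pics/s0.png",a["frame"]);cv2.imwrite("pics/t0.png",b["frame"])
for im in(a,b):print(np.round(im["eye"],3),np.round(im["intrinsics"],1).tolist(),np.round(im["rotation"],3).tolist(),im.keys())
print(get_obs())
for n in "slope_rack rack_hooks hanger hanger_arms hanger_tab t_head link link_slot link_tab blue_bin red_bin fuse_box bottle tape".split():
    r=[];o=[]
    for im in(a,b):
        p=pinpoint(n,im)
        if p: r.append(ray(im,p[0]["at"]));o.append((np.round(p[0]["at"],1).tolist(),round(p[0]["p"],2)))
        else:o.append(None)
    print(n,o,*( (np.round(tri(r)[0],4),np.round(tri(r)[1],4)) if len(r)==2 else ()))
E
```

```text
pics
[-0.169  0.787  0.865] [[593.7, 0.0, 314.8], [0.0, 593.7, 243.3], [0.0, 0.0, 1.0]] [-0.324, -0.166, 0.443, 0.82] dict_keys(['frame', 'intrinsics', 'eye', 'rotation', 'shot'])
[ 0.378 -0.047  1.324] [[513.0, 0.0, 318.7], [0.0, 513.0, 237.8], [0.0, 0.0, 1.0]] [-0.69, -0.071, 0.077, 0.716] dict_keys(['frame', 'intrinsics', 'eye', 'rotation', 'shot'])
{'t': 0.1, 'joint_pos': array([-1.41859837e+00,  4.91501470e-01,  1.55940696e+00,  1.91302779e-05,
        1.09170571e+00, -1.05627180e-01]), 'qd': array([-3.10901538e-04, -1.17849639e-03, -1.61591146e-05,  2.34790472e-03,
        1.43257800e-03, -1.39561959e-04]), 'effort': array([ 3.04517205e-03, -6.13621116e+01, -2.58605433e+01,  6.94618584e-02,
        4.70366946e-02, -5.90787886e-05]), 'eef_pos': array([ 0.1593371 , -0.60411548,  0.21411247]), 'ee_rot': array([-5.10798899e-04,  9.91702713e-01,  1.28551418e-01, -3.40801106e-06]), 'ft_force': array([-0.83175144, -0.82664578, -0.48462239]), 'moment': array([0.02620009, 0.02859404, 0.0261415 ]), 'grip_force': 0.0, 'opening': 0.997220544563626}Traceback (most recent call last):
  File "<stdin>", line 10, in <module>
  File "h.py", line 7, in ray
    d=np.array(im["rotation"])@[v[0],-v[1],-v[2]];return np.array(im["eye"],float),d/np.linalg.norm(d)
      ~~~~~~~~~~~~~~~~~~~~~~~~^~~~~~~~~~~~~~~~~~~
ValueError: matmul: Input operand 1 has a mismatch in its core dimension 0, with gufunc signature (n?,k),(k,m?)->(n?,m?) (size 3 is different from 4)
```

```bash
sed -i 's/^def ray/def RM(im):\n    w,x,y,z=im["rotation"];return R.from_quat([x,y,z,w]).as_matrix()\ndef ray/; s/np.array(im\["rotation"\])/RM(im)/g' h.py
cat >> h.py <<'E'
def look(names,ims,verbose=True):
    D={}
    for n in names:
        r=[];o=[]
        for im in ims:
            p=pinpoint(n,im)
            if p: r.append(ray(im,p[0]["at"]));o.append((np.round(p[0]["at"],1).tolist(),round(p[0]["p"],2)))
            else:o.append(None)
        if len(r)==2: D[n]=tri(r)
        if verbose: print(n,o,*((np.round(D[n][0],4),np.round(D[n][1],4)) if n in D else ()))
    return D
E
python3 - <<'E'
from h import *
a=get_image("scene");b=get_image("top")
cv2.imwrite("pics/s0.png",a["frame"]);cv2.imwrite("pics/t0.png",b["frame"])
look("slope_rack rack_hooks hanger hanger_arms hanger_tab t_head link link_slot link_tab blue_bin red_bin fuse_box bottle tape".split(),(a,b))
E
```

```text
slope_rack [([352.4, 252.6], 0.88), ([379.5, 259.5], 0.9)] [ 5.997e-01 -2.173e-01  1.000e-04] [0.0046 0.0046]
rack_hooks [([325.7, 211.9], 0.93), ([364.0, 227.4], 0.76)] [ 0.658  -0.1709  0.1178] [0.002 0.002]
hanger [([327.0, 207.2], 0.35), ([386.5, 256.3], 0.81)] [ 0.6151 -0.1909  0.1367] [0.0446 0.0446]
hanger_arms [([330.5, 203.1], 0.82), ([364.5, 229.8], 0.74)] [ 0.6437 -0.1693  0.1494] [0.0006 0.0006]
hanger_tab [([352.3, 201.4], 0.66), ([382.8, 245.0], 0.69)] [ 0.6062 -0.2087  0.1527] [0.0019 0.0019]
t_head [([367.3, 215.4], 0.65), ([390.7, 258.4], 0.91)] [ 0.5783 -0.2321  0.115 ] [0.0004 0.0004]
link [([368.5, 226.3], 0.89), ([389.6, 258.8], 0.79)] [ 0.5799 -0.2365  0.0813] [0.0041 0.0041]
link_slot [([369.2, 223.7], 0.86), ([396.6, 262.9], 0.78)] [ 0.5758 -0.2477  0.0845] [0.0045 0.0045]
link_tab [([395.9, 226.6], 0.97), ([409.2, 283.6], 0.58)] [ 0.52   -0.2765  0.0878] [0.0002 0.0002]
blue_bin [([433.9, 224.2], 0.97), ([484.4, 276.9], 0.83)] [ 0.5394 -0.4945 -0.0106] [0.0022 0.0022]
red_bin [([355.2, 254.7], 0.66), ([183.3, 288.0], 0.76)] [0.4193 0.1636 0.3093] [0.0938 0.0938]
fuse_box [([133.1, 346.8], 0.59), ([159.3, 226.4], 0.6)] [ 0.7112  0.3623 -0.0042] [0.0048 0.0048]
bottle [([369.1, 210.1], 0.74), ([449.2, 221.7], 0.88)] [ 0.6933 -0.406   0.009 ] [0.0057 0.0057]
tape [([178.2, 309.2], 0.89), None]
```

View pics/s0.png

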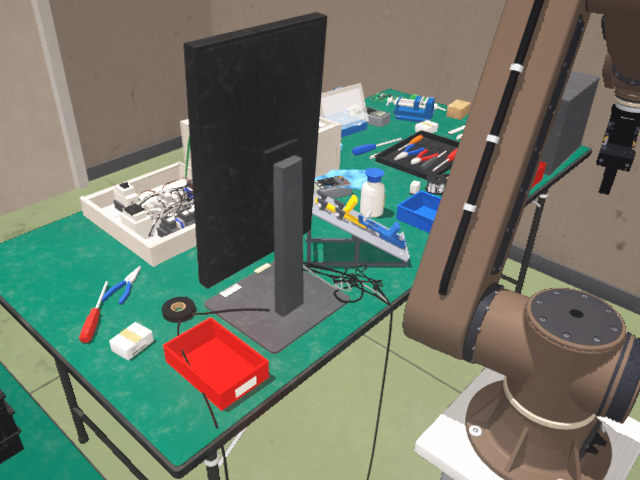

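View pics/t0.png

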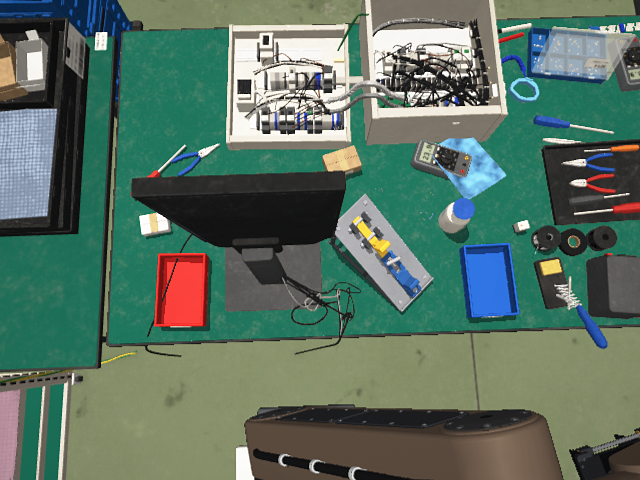

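```bash
cat > fit.py <<'E'
from h import *
S,C=np.sin(np.pi/6),np.cos(np.pi/6)
def board(p): # x,y,yaw of rack -> R of board, point of board surface at rack origin
    Rz=R.from_euler('z',p[2]).as_matrix()
    Rb=Rz@np.array([[C,0,-S],[0,1,0],[S,0,C]])
    return Rb,np.array([p[0],p[1],0.02+0.128*np.tan(np.pi/6)])
E
python3 - <<'E'
from fit import *
a=get_image("scene");b=get_image("top")
obs=[]
H={'hanger':(0,0,0),'hanger_arms':(.1,0,.007),'hanger_tab':(.053,0,.045),'t_head':(0,0,.0345)}
L={'link':(0,0,0),'link_slot':(0,0,.013),'link_tab':(-.06,0,.038)}
for im in(a,b):
    for n in list(H)+list(L)+['slope_rack']:
        p=pinpoint(n,im)
        if p:obs.append((im,n,np.array(p[0]["at"]),p[0]["p"]))
corners={}
for n in('slope_rack','blue_bin','red_bin'):
    for k,im in(('s',a),('t',b)):
        r=regions_of(n,im)
        if not r: print(n,k,'none');continue
        m=r[0]["region"].astype(np.uint8);c=max(cv2.findContours(m,cv2.RETR_EXTERNAL,cv2.CHAIN_APPROX_NONE)[0],key=cv2.contourArea)
        h=cv2.convexHull(c);pl=cv2.approxPolyDP(h,5,True)[:,0]
        print(n,k,r[0]["p"],m.sum(),pl.tolist(),cv2.minAreaRect(c))
        corners[n,k]=pl
def model(p):
    Rb,o=board(p);X={'slope_rack':np.array([p[0],p[1],0])}
    h=o+Rb@[p[3],p[4],p[5]]
    for n,v in H.items():X[n]=h+Rb@np.array(v)
    for n,v in L.items():X[n]=h+Rb@(np.array(v)-[.02,0,0])
    return X
def f(p):
    X=model(p);r=[]
    for im,n,at,pr in obs:r+=list(pr*(proj(im,X[n])-at))
    return r+[p[4]/.003,p[5]/.004]
s=least_squares(f,[.6,-.217,.7,-.03,0,0],loss='soft_l1')
print(np.round(s.x,4))
X=model(s.x)
for im,n,at,pr in obs:print(n,np.round(proj(im,X[n])-at,1),round(pr,2))
for n in X:print(n,np.round(X[n],4))
Rb,o=board(s.x)
for sx in(-1,1):
  for sy in(-1,1):
    P=o+Rb@[sx*.128/C,sy*.06,0];print('corner',np.round(proj(a,P)),np.round(proj(b,P)))
# bins: rim corners
for n in('blue_bin','red_bin'):
    box=cv2.boxPoints(cv2.minAreaRect(corners[n,'t'].astype(np.float32)))
    for z in(.045,):
        W=[]
        for px in box:
            e,d=ray(b,px);W.append((e+d*(z-e[2])/d[2])[:2])
        W=np.array(W);print(n,W.round(3).tolist(),W.mean(0).round(4),np.linalg.norm(np.diff(W,axis=0),axis=1).round(3),'scene proj of centre',proj(a,[*W.mean(0),.0]))
t=b["frame"];cv2.imwrite("pics/tc.png",cv2.resize(t[195:320,325:445],None,fx=4.8,fy=4.8,interpolation=cv2.INTER_CUBIC))
t=a["frame"];cv2.imwrite("pics/sc.png",cv2.resize(t[185:265,305:415],None,fx=7,fy=7,interpolation=cv2.INTER_CUBIC))
E
```

```text
slope_rack s 0.8 2671 [[314, 191], [341, 202], [405, 248], [406, 264], [308, 262]] ((358.9587097167969, 234.8623809814453), (104.90364074707031, 74.36207580566406), 9.865806579589844)
slope_rack t 0.81 4330 [[364, 193], [433, 278], [401, 310], [329, 242], [340, 217]] ((381.75, 252.25), (108.8944320678711, 60.10407257080078), 45.0)
blue_bin s 0.71 1197 [[418, 192], [440, 199], [428, 232], [396, 217], [397, 205]] ((416.20001220703125, 208.89999389648438), (38.8960075378418, 36.99864196777344), 18.434947967529297)
blue_bin t 0.83 3775 [[507, 243], [518, 313], [468, 316], [460, 248]] ((488.7439270019531, 279.69512939453125), (74.43085479736328, 54.111454010009766), 83.6598129272461)
red_bin s 0.88 5726 [[208, 318], [267, 362], [267, 378], [221, 410], [165, 361], [163, 351], [171, 338]] ((215.48602294921875, 360.9477233886719), (99.87492370605469, 68.52513122558594), 41.347782135009766)
red_bin t 0.76 3766 [[206, 254], [205, 324], [155, 325], [159, 255]] ((180.99154663085938, 289.8372802734375), (52.55857849121094, 74.80162048339844), 1.432096242904663)
[ 5.927e-01 -2.196e-01  8.084e-01 -
[... 461 characters left out ...]
.2196  0.    ]
hanger [ 0.5884 -0.2249  0.0899]
hanger_arms [ 0.6458 -0.1649  0.1459]
hanger_tab [ 0.6045 -0.208   0.1553]
t_head [ 0.5764 -0.2374  0.1197]
link [ 0.5764 -0.2375  0.0799]
link_slot [ 0.5719 -0.2422  0.0911]
link_tab [ 0.5274 -0.2888  0.0828]
corner [402. 233.] [434. 275.]
corner [411. 259.] [404. 310.]
corner [306. 186.] [363. 194.]
corner [309. 210.] [329. 232.]
blue_bin [[0.61, -0.42], [0.621, -0.549], [0.442, -0.548], [0.432, -0.424]] [ 0.5262 -0.4853] [0.128 0.179 0.125] scene proj of centre [435.75591026 223.89418308]
red_bin [[0.446, 0.347], [0.626, 0.35], [0.619, 0.224], [0.44, 0.225]] [0.5328 0.2865] [0.179 0.126 0.179] scene proj of centre [218.92167172 369.78588154]
```

View pics/tc.png

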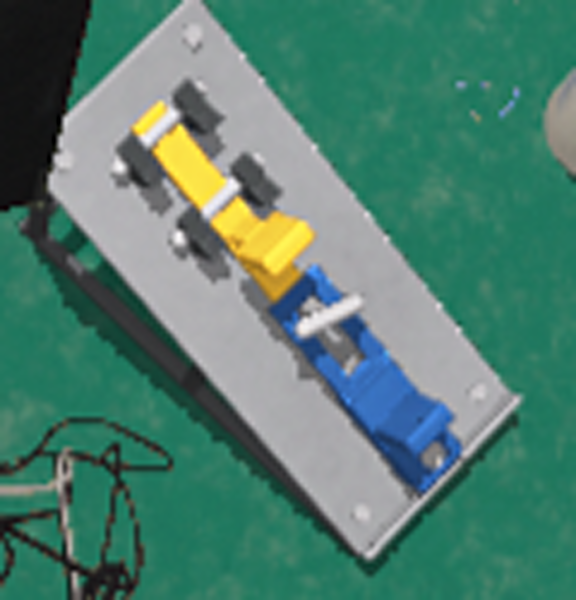

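View pics/sc.png

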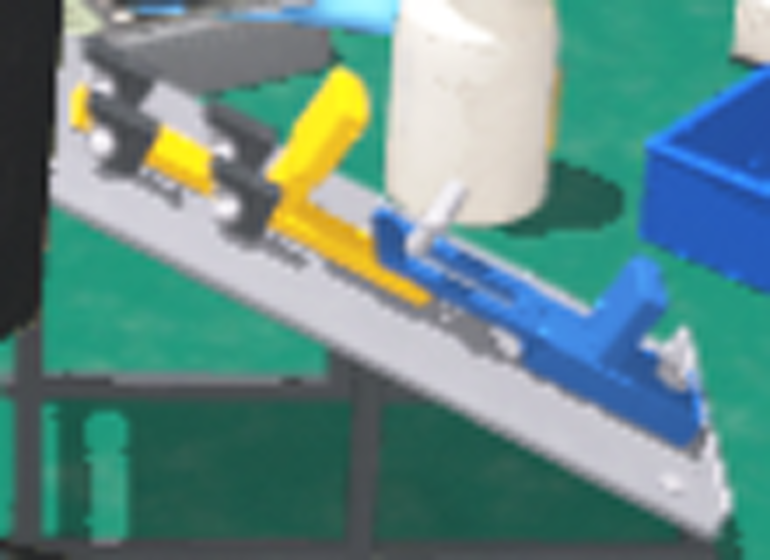

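```bash
cat > fit2.py <<'E'
from fit import *
a=get_image("scene");b=get_image("top")
tc=lambda x,y:np.array([325+(x+.5)/4.8-.5,195+(y+.5)/4.8-.5])
sc=lambda x,y:np.array([305+(x+.5)/7-.5,185+(y+.5)/7-.5])
# (im, body, local pt, pixel, weight)
O=[(b,'T',(+.02,),tc(300,329),1),(b,'T',(-.02,),tc(360,302),1),(a,'T',(-.02,),sc(458,188),1),(a,'T',(.02,),sc(415,246),1),
(b,'H',(.053,0,.057),tc(290,246),1),(a,'H',(.053,0,.057),sc(350,90),1),
(b,'H',(.134,0,.008),tc(149,114),1),(b,'H',(.075,0,.0115),tc(220,198),1),(b,'H',(.125,0,.0115),tc(162,124),1),
(a,'H',(.075,.032,.007),sc(229,207),1),(a,'H',(.125,.032,.007),sc(102,141),1),(b,'H',(.075,.032,.007),tc(180,240),1),(b,'H',(.125,.032,.007),tc(122,168),1),
(b,'L',(-.06,0,.048),tc(422,425),1),(a,'L',(-.06,0,.048),sc(650,272),1),
(b,'B',(-.128/C,-.06,0),tc(518,399),.7),(b,'B',(-.128/C,.06,0),tc(370,555),.7),(b,'B',(.128/C,-.06,0),tc(195,0),.7)]
H={'hanger':(0,0,0),'hanger_arms':(.1,0,.007),'hanger_tab':(.053,0,.045),'t_head':(0,0,.0345)}
L={'link':(0,0,0),'link_slot':(0,0,.013),'link_tab':(-.06,0,.038)}
for im in(a,b):
    for D,k in((H,'H'),(L,'L')):
        for n in D:
            p=pinpoint(n,im)
            if p:O.append((im,k,D[n],np.array(p[0]["at"]),.5*p[0]["p"]))
def pt(p,k,l):
    Rb,o=board(p);h=np.array([p[3],p[4],p[5]])
    if k=='T':l=(-l[0]*np.sin(p[6]),l[0]*np.cos(p[6]),.0345)
    return o+Rb@(np.array(l)+(0 if k=='B' else h)-([.02,0,0] if k=='L' else [0,0,0]))
def f(p):return np.concatenate([w*(proj(im,pt(p,k,l))-at) for im,k,l,at,w in O]+[[p[4]/.002,p[5]/.002]])
s=least_squares(f,[.593,-.22,.81,-.01,0,0,.2],loss='soft_l1');p=s.x
E
python3 - <<'E'
from fit2 import *
print(np.round(p,4))
for im,k,l,at,w in O:print('s' if im is a else 't',k,l,np.round(proj(im,pt(p,k,l))-at,1))
np.save('p.npy',p)
Rb,o=board(p);n=Rb[:,2];u=Rb[:,0]
tab=pt(p,'L',(-.06,0,.038));stud=pt(p,'H',(0,0,0))
print('linktab',tab,'hangertab',pt(p,'H',(.053,0,.045)),'stud',stud)
def tool(yax):return np.column_stack([np.cross(yax,-n),yax,-n])
for sg in(1,-1):
    for th in(0,-.8,-1.2,-1.57,-2,.8,1.2,1.57,2):
        Q=R.from_rotvec(th*n).as_matrix()
        pos=stud+Q@(-.06*u)+n*(.038+.01-.019)
        j=solve_ik(pos,q(Q@tool(sg*u)));print(sg,th,None if j is None else np.round(j,2))
E
```

```text
[ 5.939e-01 -2.191e-01  7.453e-01 -9.500e-03 -2.000e-04 -1.100e-03
 -3.485e-01]
t T (0.02,) [-1.4 -0.3]
t T (-0.02,) [ 0.1 -1.7]
s T (-0.02,) [ 0.7 -0. ]
s T (0.02,) [ 3.4 -2.9]
t H (0.053, 0, 0.057) [-0.3 -0.4]
s H (0.053, 0, 0.057) [1.4 0.1]
t H (0.134, 0, 0.008) [-0.4 -1. ]
t H (0.075, 0, 0.0115) [-0.  -0.4]
t H (0.125, 0, 0.0115) [-0.2 -0.1]
s H (0.075, 0.032, 0.007) [0.4 1.4]
s H (0.125, 0.032, 0.007) [0.7 1.6]
t H (0.075, 0.032, 0.007) [-1.9 -0.1]
t H (0.125, 0.032, 0.007) [-2.3 -0.1]
t L (-0.06, 0, 0.048) [1.4 0.1]
s L (-0.06, 0, 0.048) [1.3 0.8]
t B (np.float64(-0.14780166891254418), -0.06, 0) [-0.  -0.1]
t B (np.float64(-0.14780166891254418), 0.06, 0) [-1.3  0.8]
t B (np.float64(0.14780166891254418), -0.06, 0) [ 0.8 -2.1]
s H (0, 0, 0) [-1.6 -2.7]
s H (0.1, 0, 0.007) [ 0.9 -1.6]
s H (0.053, 0, 0.045) [ 2.6 -1.5]
s H (0, 0, 0.0345) [ 0.3 -0.8]
s L (0, 0, 0) [ 2.5 -1.7]
s L (0, 0, 0.013) [ 1.6 -0.6]
s L (-0.06, 0, 0.038) [ 0.4 -0.9]
t H (0, 0, 0) [-2.1  1. ]
t H (0.1, 0, 0.007) [ 0.4 -2.6]
t H (0.053, 0, 0.045) [-2.7 -1.8]
t H (0, 0, 0.0345) [-0.2 -0.7]
t L (0, 0, 0) [-0.6  1.
[... 170 characters left out ...]
847055 -0.22440694  0.08823352]
1 0 [-0.8   0.63  1.85  0.76  0.81 -2.13]
1 -0.8 [-0.77  0.58  1.94  0.8   0.77 -1.35]
1 -1.2 [-0.74  0.55  1.96  0.81  0.76 -0.92]
1 -1.57 [-0.7   0.54  1.95  0.8   0.76 -0.5 ]
1 -2 [-0.66  0.53  1.91  0.78  0.77 -0.  ]
1 0.8 None
1 1.2 None
1 1.57 None
1 2 [-0.69  0.65  1.65  0.69  0.9   2.4 ]
-1 0 [-0.8   0.63  1.85  0.76  0.81  1.01]
-1 -0.8 [-0.77  0.58  1.94  0.8   0.77  1.79]
-1 -1.2 [-0.74  0.55  1.96  0.81  0.76  2.22]
-1 -1.57 [-0.7   0.54  1.95  0.8   0.76  2.64]
-1 -2 None
-1 0.8 [-0.78  0.67  1.73  0.72  0.86  0.31]
-1 1.2 [-0.75  0.67  1.68  0.7   0.88 -0.04]
-1 1.57 [-0.72  0.66  1.65  0.69  0.9  -0.36]
-1 2 [-0.69  0.65  1.65  0.69  0.9  -0.74]
```

```bash
cat > k.py <<'E'
from fit import *
p=np.load('p.npy');Rb,o=board(p);n=Rb[:,2];u=Rb[:,0];v=Rb[:,1]
stud=o+Rb@[p[3],p[4],p[5]]
def tool(th,sg=-1):
    Q=R.from_rotvec(th*n).as_matrix();y=sg*Q@u
    return q(np.column_stack([np.cross(y,-n),y,-n]))
def tcp():
    return np.array(get_obs()["eef_pos"])
def loc(x): return Rb.T@(np.array(x)-stud) # hanger frame
def st(m):
    g=get_obs();print(m,'t%.1f'%g["t"],'loc',np.round(loc(g["eef_pos"])*1e3,1),'F',np.round(Rb.T@g["ft_force"],1),'M',np.round(g["moment"],2),'grip',round(g["grip_force"],1),'op',round(g["opening"]*95,1))
E
python3 - <<'E'
from k import *
tab=stud+Rb@[-.08+.0015,0,.040-.019]
gripper_to(.5,8)
goto(tab+n*.09,tool(0));st('pre')
move_straight(tab+n*.02,.12)
c=move_straight(tab,.04,contact_N=6);st(f'down {c}')
gripper_to(0,8);st('grip8')
gripper_to(0,35);st('grip35')
move_straight(tcp()+n*.006,.03,contact_N=12);st('up6')
c=move_straight(tcp()-u*.012,.012,contact_N=4);st(f'feel down {c}')
E
```

```text
pre t6.2 loc [-78.9  -0.4 111.4] F [ 1.  -0.6 -0.5] M [-0.09  0.25  0.01] grip 0.0 op 47.3
down False t7.6 loc [-78.5   0.   20.9] F [ 0.5 -0.   0.4] M [-0.13  0.21 -0.04] grip 0.0 op 47.7
grip8 t8.3 loc [-78.8  -0.1  21.1] F [-4.4 -0.6  2. ] M [-0.51  0.65  0.02] grip 8.0 op 11.8
grip35 t8.5 loc [-78.7  -0.1  21.1] F [-3.9 -0.3  2.1] M [-0.62  0.76  0.  ] grip 35.0 op 11.4
up6 t8.8 loc [-78.6  -0.1  27.2] F [-2.1  0.2 -1.6] M [-0.3  0.4 -0. ] grip 35.0 op 12.0
feel down True t9.3 loc [-82.3   0.2  26.7] F [ 3.1 -0.9 -0.5] M [ 0.32 -0.33 -0.12] grip 35.0 op 11.9
```

```bash
cat >> k.py <<'E'
SX,SY=-.0018,0.0
def at(th,dz,ex=0,ey=0): # link pose: slot centre at stud + (ex,ey) in hanger frame, turned th, raised dz
    c=np.array([SX+ex,SY+ey,0])+[-.06*np.cos(th),-.06*np.sin(th),.021+dz]
    return stud+Rb@c
E
python3 - <<'E'
from k import *
move_straight(at(0,.006),.04,contact_N=10);st('centred')
for th in np.linspace(.2,1.2,6):
    c=move_straight(at(th,.006),.06,frame=tool(th),contact_N=10);st(f'th {th:.1f} {c}')
    if c:break
b=get_image("top");a=get_image("scene")
P=proj(b,stud+n*.0345);x,y=(P-[30,30]).astype(int);print(x,y)
Q=proj(a,stud+n*.0345);xs,ys=(Q-[30,30]).astype(int)
cv2.imwrite("pics/r1.png",np.hstack([cv2.resize(b["frame"][y:y+60,x:x+60],(400,400),interpolation=cv2.INTER_CUBIC),cv2.resize(a["frame"][ys:ys+60,xs:xs+60],(400,400),interpolation=cv2.INTER_CUBIC)]))
E
```

```text
centred t10.0 loc [-61.8   0.1  26.9] F [-2.1  0.5 -2.2] M [-0.27  0.37 -0.  ] grip 35.0 op 11.5
th 0.2 False t10.4 loc [-60.9 -11.7  26.9] F [-1.2  0.3 -2.4] M [-0.28  0.42 -0.04] grip 35.0 op 12.0
th 0.4 False t10.7 loc [-57.2 -22.9  26.9] F [-2.1  0.1 -2.1] M [-0.29  0.39 -0.02] grip 35.0 op 11.6
th 0.6 False t11.1 loc [-51.5 -33.3  26.8] F [-1.6 -0.3 -2.4] M [-0.28  0.46  0.01] grip 35.0 op 11.6
th 0.8 False t11.4 loc [-43.8 -42.5  26.9] F [-1.3  0.4 -2.8] M [-0.39  0.4   0.05] grip 35.0 op 11.8
th 1.0 False t11.8 loc [-34.5 -49.9  26.9] F [-1.7  0.8 -2.4] M [-0.36  0.31  0.01] grip 35.0 op 11.7
th 1.2 False t12.1 loc [-23.9 -55.5  26.9] F [-0.6  0.6 -1.8] M [-0.39  0.38 -0.03] grip 35.0 op 11.9
362 229
```

View pics/r1.png

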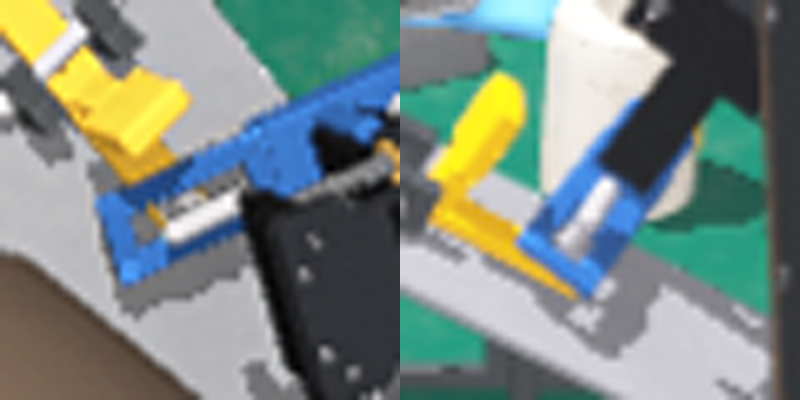

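```bash
cat > lift.py <<'E'
from k import *
th=1.2
w=Rb@[-np.sin(th),np.cos(th),0]
p0=tcp()
c=move_straight(p0+w*.007,.012,contact_N=4);p1=tcp();st(f'feel w {c} moved {1e3*(p1-p0)@w:.2f}')
m=p1-w*.0023
move_straight(m,.03)
c=move_straight(m+n*.012,.03,contact_N=4);st(f'rise {c}')
np.save('m.npy',m)
E
python3 lift.py
```

```text
feel w True moved 2.43 t12.6 loc [-26.3 -54.7  26.7] F [ 2.7 -2.5  0.8] M [ 0.26 -0.28 -0.31] grip 35.0 op 11.5
rise False t13.4 loc [-24.2 -55.6  38.9] F [-1.3  0.2 -1.9] M [-0.34  0.37 -0.03] grip 35.0 op 12.0
```

Run:
```python
from k import *
m=np.load('m.npy')
for dz in(.018,.026,.036):
    c=move_straight(m+n*dz,.04,contact_N=4);st(f'rise {dz} {c}')
    if c:break
else:
    move_straight(tcp()+np.array([0,0,.10]),.15);st('high')
# bin candidate orientations
blue=np.array([.5262,-.4853,0])
for s in(1,-1):
  for yw in(0.0,):
    x=np.array([s,0,0.]);y=-x # tool y = -link x
    F=np.column_stack([np.cross(y,[0,0,-1]),y,[0,0,-1]])
    t=blue+[-.025*s,0,.004+.021]
    for h in(.12,.002):
        j=solve_ik(t+[0,0,h],q(F));print(s,h,None if j is None else np.round(j,2))
```

```text
rise 0.018 False t13.7 loc [-24.2 -55.7  45. ] F [-1.1  0.8 -2.5] M [-0.38  0.37 -0.03] grip 35.0 op 12.0
rise 0.026 False t14.1 loc [-24.2 -55.7  53.1] F [-1.2  0.2 -2.5] M [-0.35  0.41 -0.01] grip 35.0 op 11.6
rise 0.036 False t14.5 loc [-24.2 -55.7  63.1] F [-1.6  0.6 -2.8] M [-0.35  0.38  0.01] grip 35.0 op 11.7
high t15.3 loc [ 25.3 -55.3 148.9] F [-1.4 -1.  -2.6] M [-0.37  0.43  0.01] grip 35.0 op 11.8
1 0.12 [-0.86  0.66  1.43 -0.    1.05  2.28]
1 0.002 [-0.86  0.8   1.51 -0.    0.83  2.28]
-1 0.12 [-0.81  0.71  1.32 -0.    1.1  -0.81]
-1 0.002 [-0.81  0.84  1.4  -0.    0.9  -0.81]
```

Run:
```python
from k import *
blue=np.array([.5202,-.4853,0]);y=np.array([1.,0,0])
F=q(np.column_stack([np.cross(y,[0,0,-1]),y,[0,0,-1]]))
t=blue+[.025,0,.025]
goto(t+[0,0,.17],F);st('above')
move_straight(t+[0,0,.03],.15)
c=move_straight(t-[0,0,.006],.03,contact_N=4);print(c,tcp())
b=get_image("top");a=get_image("scene")
gripper_to(.35,35);st('open')
move_straight(tcp()+[0,0,.13],.15)
b=get_image("top");a=get_image("scene")
look(['link_tab','link','blue_bin','hanger_tab'],(a,b))
cv2.imwrite("pics/b1.png",np.hstack([cv2.resize(b["frame"][190:330,320:540],(500,318)),cv2.resize(a["frame"][170:250,360:460],(300,318))]))
```

```text
above t16.2 loc [-127.4 -161.8  195.8] F [-1.8 -0.2 -1.5] M [-0.   -0.15  0.05] grip 35.0 op 11.6
True [ 0.54511164 -0.48522543  0.02536111]
open t18.9 loc [-212.7 -161.6   49.1] F [-0.   0.5  0.2] M [ 0.01 -0.12  0.07] grip 0.0 op 33.4
link_tab [None, ([486.0, 275.0], 0.78)]
link [None, None]
blue_bin [None, ([484.2, 280.2], 0.95)]
hanger_tab [([355.0, 200.5], 0.81), ([383.7, 249.3], 0.7)] [ 0.596  -0.2084  0.1591] [0.0034 0.0034]
```

View pics/b1.png

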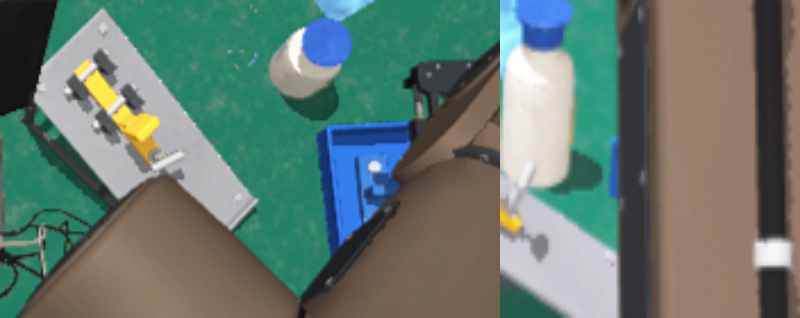

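Run:
```python
from k import *
b=get_image("top")
for px in((133,195),(155,208),(345,178),(335,240)):
    e,d=ray(b,px);print('panel z.6',(e+d*(.6-e[2])/d[2]).round(3))
g=stud+Rb@[SX+.053+.001,0,.028]
gripper_to(.32,8)
goto(g+n*.10,tool(0));st('pre')
move_straight(g+n*.04,.15)
c=move_straight(g,.05,contact_N=6);st(f'down {c}')
gripper_to(0,8);st('g8')
gripper_to(0,50);st('g50')
c=move_straight(tcp()+u*.021,.03,contact_N=15);st(f'slide {c}')
for i,j in((0,0),(0,1),(0,.5)):pass
W=lambda az,r,z:(np.array([r*np.cos(az),r*np.sin(az),z]))
def down(yw):
    y=np.array([np.cos(yw),np.sin(yw),0]);return q(np.column_stack([np.cross(y,[0,0,-1]),y,[0,0,-1]]))
for az in(-.6,):
    for s in(1,-1):
        j=solve_ik(W(az,.43,.3),down(az+s*1.57));print(s,None if j is None else np.round(j,2))
for P in((.3,.31,.3),(.536,.291,.2),(.536,.291,.032)):
    j=solve_ik(P,down(0));print(P,None if j is None else np.round(j,2))
```

```text
panel z.6 [0.606 0.214 0.6  ]
panel z.6 [0.585 0.181 0.6  ]
panel z.6 [ 0.621 -0.098  0.6  ]
panel z.6 [ 0.528 -0.079  0.6  ]
pre t22.6 loc [ 52.1  -0.2 128. ] F [-0.3 -0.5 -0.4] M [-0.1   0.24  0.01] grip 0.0 op 30.4
down False t24.1 loc [52.3 -0.1 28.2] F [0.2 0.3 0.4] M [-0.06  0.19 -0.03] grip 0.0 op 30.3
g8 t24.6 loc [52.1 -0.1 28.2] F [0.3 0.4 2.1] M [-0.19  0.4   0.11] grip 8.0 op 11.6
g50 t24.8 loc [52.1 -0.1 28.2] F [-2.1  2.2  4. ] M [-0.31  0.48  0.14] grip 50.0 op 11.7
slide False t25.6 loc [72.8 -0.2 28.2] F [-4.   1.4  3. ] M [-0.63  0.66  0.01] grip 50.0 op 12.0
1 [-0.75  0.12  1.88 -0.    1.15 -1.72]
-1 [-0.75  0.12  1.88 -0.    1.15  1.42]
(0.3, 0.31, 0.3) [ 0.65  0.12  1.87 -0.    1.15  0.65]
(0.536, 0.291, 0.2) [ 0.39  0.48  1.61 -0.    1.04  0.39]
(0.536, 0.291, 0.032) [ 0.39  0.7   1.75 -0.    0.7   0.39]
```

Run:
```python
from k import *
def down(yw):
    y=np.array([np.cos(yw),np.sin(yw),0]);return q(np.column_stack([np.cross(y,[0,0,-1]),y,[0,0,-1]]))
c=move_straight(tcp()+n*.05,.05,contact_N=10);st(f'lift {c}')
if not c:
    move_straight(np.array([.46,-.33,.32]),.18);st('retreat')
    az=-.6;goto([.43*np.cos(az),.43*np.sin(az),.3],down(az-1.57));st('W1')
    j=np.array(get_obs()["joint_pos"]);j[0]=.75;move_joints(j);st('W2')
    goto([.3,.31,.3],down(0))
    move_straight([.536,.291,.2],.15);st('over red')
    a=get_image("scene");b=get_image("top")
    look(['hanger_tab','hanger','red_bin'],(a,b))
    cv2.imwrite("pics/c1.png",np.hstack([cv2.resize(b["frame"][200:340,110:270],(400,350)),cv2.resize(a["frame"][260:420,120:303],(400,350))]))
```

```text
lift False t26.8 loc [72.7 -0.  77.9] F [-2.3 -0.3 -2.9] M [-0.39  0.5   0.01] grip 50.0 op 12.0
retreat t28.2 loc [-27.7   9.8 283. ] F [-2.1  0.5 -3.8] M [-0.37  0.53 -0.03] grip 50.0 op 11.8
W1 t28.8 loc [-52.5 145.  275.1] F [-2.1 -0.6 -2.4] M [0.04 0.02 0.04] grip 50.0 op 11.8
W2 t30.9 loc [231.2 631.7 111.3] F [-2.  -0.2 -2.9] M [-0.06 -0.08 -0.01] grip 50.0 op 11.4
over red t33.6 loc [325.3 414.8 -58.2] F [-1.7  0.6 -3.6] M [-0.01 -0.12  0.  ] grip 50.0 op 11.6
hanger_tab [([205.6, 280.6], 0.93), ([158.4, 278.7], 0.74)] [0.5369 0.29   0.2213] [0.0019 0.0019]
hanger [([194.2, 288.8], 0.82), ([167.4, 256.1], 0.7)] [0.5922 0.2835 0.1706] [0.0021 0.0021]
red_bin [([217.4, 369.2], 0.91), ([187.8, 292.6], 0.96)] [ 0.5327  0.2837 -0.002 ] [0.0056 0.0056]
```

View pics/c1.png

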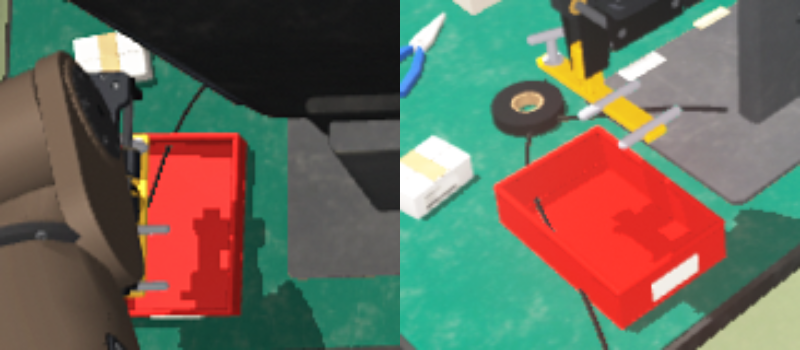

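Run:
```python
from k import *
move_straight([.536,.287,.065],.12)
c=move_straight([.536,.287,.024],.03,contact_N=4);print(c);st('touch');print(tcp())
gripper_to(.32,20);st('open')
move_straight(tcp()+[0,0,.17],.15)
move_straight([.36,.30,.25],.2)
j=np.array(get_obs()["joint_pos"]);j[0]=1.3;move_joints(j)
a=get_image("scene");b=get_image("top");st('end')
look(['hanger_tab','hanger','red_bin','link_tab','link','blue_bin'],(a,b))
cv2.imwrite("pics/d1.png",np.hstack([cv2.resize(b["frame"][180:340,120:280],(266,350)),cv2.resize(b["frame"][220:340,440:540],(266,350)),cv2.resize(a["frame"][290:420,140:280],(266,350))]))
```

```text
True
touch t36.2 loc [ 239.   411.5 -202.3] F [1.9 0.4 4.6] M [-0.01 -0.03 -0.01] grip 50.0 op 11.6
[0.53585468 0.28694426 0.03249346]
open t36.8 loc [ 238.1  411.6 -202.7] F [ 0.5 -0.7 -0.7] M [-0.01 -0.13 -0.01] grip 0.0 op 30.1
end t40.5 loc [150.5 864.   99.4] F [-0.1 -0.3 -0.5] M [-0.01 -0.17 -0.03] grip 0.0 op 30.5
hanger_tab [None, ([178.8, 288.3], 0.8)]
hanger [([201.3, 353.0], 0.95), ([183.9, 269.4], 0.56)] [0.5869 0.2873 0.0104] [0.0006 0.0006]
red_bin [([215.4, 369.3], 0.66), ([186.4, 291.2], 0.57)] [ 0.536   0.2869 -0.002 ] [0.0049 0.0049]
link_tab [None, ([487.4, 274.3], 0.92)]
link [None, ([484.9, 296.3], 0.64)]
blue_bin [None, ([484.6, 279.1], 0.92)]
```

View pics/d1.png

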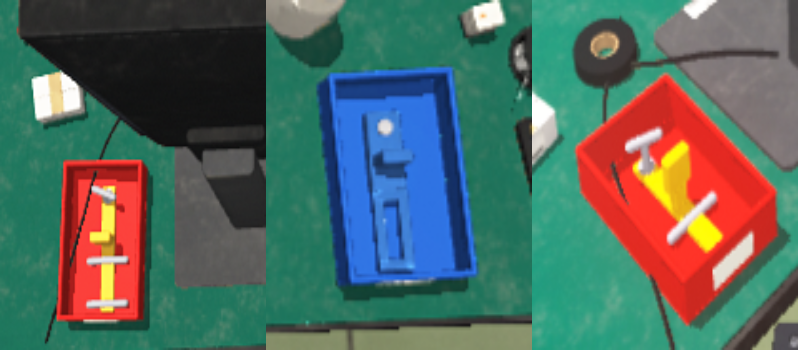

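Both parts lie flat in their bins with tabs up, and the fuse box, bottle and tape look untouched.

```bash
python3 -c "
from bench import *
print(sign_off())"
```

```text
the job is handed in; nothing more can be done
None
```

The link is in the blue bin and the hanger is in the red bin, both flat with tabs up, and the job is handed in at about 41 s of the 72 s limit; the sign-off call returned no verdict.

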